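Shift the gear unit's selector lever through its H-gate

ROBOT

A 6-joint arm with a two-finger parallel gripper is mounted at the origin on the work surface. World frame = base frame: x ahead of the robot, y to its left, z up, the work surface at z = 0. Lengths are in m, angles in rad, forces in N, time in s.
With the tool pointing down it reaches from about 0.425 to 0.95 m from the base axis. Payload 3.5 kg.
Tool frame: the origin (TCP) lies between the finger pads; the fingertips stand 19 mm ahead of it and the grasp point (between the pads) is the TCP (ctrl.nose_length is the distance from the TCP to the fingertips, in m); z points along the fingers, y is the line along which they close (so a half turn about z gives the same grasp; the last joint's range is limited). The gripper opens to 85 mm and grips with 20 to 120 N. Pads are 22 mm wide; open, the fingers measure 114 mm over their backs; the gripper's body (76 mm by 85 mm) begins 54 mm behind the grasp point. The pads swing forward as they close: fully open they stand 13 mm farther back than shut.
Start: joints at [1.004, 0.286, 1.577, -0, 1.279, -0.15], TCP at [0.273, 0.617, 0.25] pointing down, gripper open.
Joint ranges: [-2.77, 2.77], [-0.9, 2.22], [0.21, 2.48], [-1.53, 4.67], [0.24, 2.81], [-2.84, 2.84]. Speed limits (rad/s): [2.79, 2.79, 3.14, 3.14, 3.14, 3.14].

INTERFACE

Orientations are given as a unit quaternion [x, y, z, w].
In Python, from plant import ctrl gives the robot as it stands.
- The arm moves only by the tool apply_moves, never from a script. Its argument "series" is a list of rows, each a list of 6 numbers: the shift along the world's x, y, z scaled (see below), then the turn, a rotation vector about the world's x, y, z scaled (see below). A call has 1 to 20 rows; each row is the pose to reach, as a shift and turn from the pose commanded when the call began; what a row does not reach only later rows make up. The controller multiplies each number of a shift by 0.8 m and each number of a turn by 45 degrees. A row lasts 1/8 s, in which the tool goes at most 62.5 mm and 10.7 degrees, less where a joint would pass 70% of its speed; a pose out of reach is approached as far as the arm can. A call with a number of a shift or a turn outside -1 to 1 is refused whole. A call with a gripper value outside its range is refused whole. "jaw" is the opening, from 0 (shut) to 1 (fully open), set as the call begins (left out, the last holds). The fingers move at their own pace and stop on an object; "squeeze" is the grip in N (left out, the last holds). Time passes only in rows, so rows that repeat a pose let the fingers close. It gives the time, the measured TCP pose, the force, the opening and the grip force at its end, in the units of the state.
- ctrl.get_state(): the state, without advancing time (a new reading comes with each control period).
- ctrl.read_camera(name): name is "scene" or "top" or "wrist"; returns the picture (480x640x3 uint8, red, green, blue); there is no depth.
- ctrl.get_calibration(name): a dict with "fx", "fy", "cx", "cy" (pixels), "xyz" and "orientation" of the camera in the world; the wrist camera has in their place "hand_eye" (4x4, takes a point from camera to tool coordinates, whose origin is the TCP and whose axes are the flange's). Camera axes: x right, y up, looking along -z (the intrinsics and any distortion apply to the point x, -y, -z); pixel columns grow to the right and rows downward; lengths in m; the calibration is good to about 2 mm. A picture is of the moment at which its call begins: read the wrist's pose just before it. get_calibration takes no time and is no camera call.
- ctrl.sign_off(): hands the job in; it is judged then, once.
Trained networks look in the newest picture that a camera, given by its name, has taken for a name from the list of things; names that differ only in an ending like _2 or _b are one class to them, and where a whole thing is asked for, a point or a joint stands for the part that bears it (a point fixed in the world has none). Each returns a list of dicts, best first, with "p" (0 to 1); they miss things now and then, are a little off and sometimes report something else, mostly with a low value. They report only what shows in the picture. A call takes as long as a camera call.
- ctrl.boxes_of(thing, camera): "xy" ([column, row] as shares, 0 to 1, of the picture: columns of its width, rows of its height, amid what is visible of it).
- ctrl.silhouettes(thing, camera): "pixels" (480x640 bool, what is visible of it) and "xy" ([column, row] as shares, 0 to 1, of the picture: columns of its width, rows of its height, amid what is visible of it).
The state is a dict: "time": time; "qpos": joint angles; "dq": joint speeds; "joint_efforts": joint torques, N m; "eef_pos": TCP position; "tcp_rot": TCP orientation; "contact_force": force on the tool from outside, world axes, zero at the start; "wrist_torque": the same for the moment, N m; "opening": opening from 0.0 (shut) to 1.0 (fully open); "finger_force": force on a finger pad.
Only numpy, scipy, OpenCV 4.12 (cv2) and the standard library are available. Lean on these libraries where they do the work, as an engineer would, in place of code of your own. Each camera call takes 0.05 s, during which the arm holds its last target. There are 200 camera calls.

TASK

On the grey gear unit, push the selector lever through its gate, fully home into the corner slot marked by the square post (the other three corners of the gate only have flat round caps). Only push the lever's handle gently with the fingertips or the outside of the fingers, do not pinch it, and leave the parts and tools lying about where they are. Finish clear of the lever.

Things in the scene. Friction and masses are not known exactly. Their poses are not given: they have to be found in the camera images.
- gear_unit: grey cast gear unit fixed to the bench, footprint 220 x 290 mm, top deck 100 mm high, steel gate plate on top; a handwheel on its far (+x) side reaches out to x = 142 mm and up to 112 mm. Origin: under the housing's centre at bench height, below the gate's centre; z up; x points away from the robot when unturned (turned up to 0.4 rad about z). 'Unit frame' below means this frame.
- gate_center (a point): centre of the gate plate's upper face, 110 mm above the bench; plate 160 mm (unit x) by 172 mm (unit y). In the unit frame: a cross channel along y at x = 0, and three slots along x at y = -38, 0 and +38 mm, each running from x = -45 to +45 mm through the channel, so six slot ends. Channels are 20 mm wide; the steel between them stops the lever's stem.
- lever_pivot (a point): universal pivot about which the lever tips, inside the housing, 20 mm above the bench on the unit's axis. With shift a and select b, grip_center lies at x = 137 sin a, y = 137 cos a sin b, z = 20 + 137 cos a cos b (mm, unit frame).
- grip_center (a point): centre of the lever's black square handle, 30 x 30 mm and 44 mm tall, sides parallel to the unit's x and y, on a 12 mm round steel stem; 137 mm from the pivot, 157 mm above the bench when upright. Fully home in a corner slot it is at about x = +-43, y = +-51 mm in the unit frame, 140 mm above the bench. The lever cannot be lifted or twisted.
- shift (a joint): tip of the lever along the slots, rad: positive towards unit +x, 0 = in the cross channel, stops at -0.32 and +0.32 (fully home). Moves only while the stem is in line with a slot (select within about 0.04 of -0.40, 0 or +0.40). Friction holds the lever where it is left; about 2.5 N at the handle moves it; no springs. Starts anywhere along the middle slot.
- select (a joint): tip of the lever across the slots, rad: positive towards unit +y, 0 = middle slot, stops at -0.40 and +0.40 (in line with the outer slots). Moves only while the stem is in the cross channel (shift within about 0.04 of 0). Friction as for shift.
- mark_post: the marker: a square steel post 20 x 20 mm, 24 mm tall, fixed on one of the four corners of the gate plate, 68 mm in x and 72 mm in y from the gate's centre; the corner slot end nearest to it is the one wanted. The other three corners have flat round steel caps, 18 mm diameter, 4 mm high. Origin: centre of its foot, 110 mm above the bench.
- grip_far: the +x side face of the lever's handle (unit's directions), 21 mm wide and 36 mm tall; origin 1.5 mm under the centre of the face
- grip_near: the -x side face of the lever's handle (unit's directions), 21 mm wide and 36 mm tall; origin 1.5 mm under the centre of the face
- grip_left: the +y side face of the lever's handle (unit's directions), 21 mm wide and 36 mm tall; origin 1.5 mm under the centre of the face
- grip_right: the -y side face of the lever's handle (unit's directions), 21 mm wide and 36 mm tall; origin 1.5 mm under the centre of the face
- nut: loose steel hexagon nut, 30 mm across flats, 16 mm high, lying on the top deck of the gear unit's housing beside the gate, on its +y side; origin under its centre
- spanner: loose open spanner, 200 mm long, flat on the bench in front of the gear unit (its -x side), roughly parallel to the unit's y; origin under its middle
- flange: loose flat grey-green flange ring, 110 mm outside and 72 mm inside diameter, 10 mm thick, on the bench on the unit's -y side; origin under its centre
- bonnet: loose grey valve bonnet (turned, waisted, standing upright), 72 mm diameter, 64 mm tall, on the bench on the unit's +y side; origin under its centre
- grease_jar: loose closed grey jar with a black cap, 50 mm diameter, 60 mm tall, upright on the bench by the near left (-x, +y) corner of the unit; origin under its centre
- socket: loose dark steel spanner socket, 24 mm diameter, 26 mm tall, standing on the top deck of the housing beside the gate, on its -y side; origin under its centre

How it is judged:
By the outcome, as a careful person would: the job done as asked, in the order asked, and still so for the second after the job is handed in, with the robot touching nothing.
It also fails if it takes over 48 s, if anything falls off the work surface, if the arm or the gripper's body presses on something with over 40 N, if the wrist force passes 120 N, or if a joint passes its speed limit or range.

## Working session

There is one attempt and no reset: what is moved stays moved. The work goes in short steps, Python scripts to look and compute and a tool call to move; the robot and the scene stay as the last step left them, time stands still between calls to the robot, and variables do not carry over. Pictures are saved under pics/ and viewed, at most 10 in all, crops included, and the job is handed in when it is done.

Besides the shell and the picture viewer there is one more tool, called after "Emit:" by a JSON object that holds its "op" and its "data", one argument or row to a line. apply_moves: Moves the arm, as the interface text tells. Shifts and turns lie within -1 to 1; 1 stands for 0.8 m of shift or 45 degrees of turn. Its arguments: {"type":"object","properties":{"series":{"type":"array"},"jaw":{"type":"number"},"squeeze":{"type":"number"}},"required":["series"]}

```bash
mkdir -p pics; python3 - <<'E'
from plant import ctrl
import cv2,numpy as np
for c in ("scene","top"):
    im=ctrl.read_camera(c); cv2.imwrite(f"pics/{c}0.png",im[:,:,::-1])
    k=ctrl.get_calibration(c); print(c,k)
    for t in ("gear_unit","gate_center","mark_post","grip_center","nut","socket"):
        print(t,[(round(d["p"],2),np.round(np.array(d["xy"])*[640,480],1)) for d in ctrl.boxes_of(t,c)[:3]])
s=ctrl.get_state();print(s)
E
```

```text
scene {'fx': 587.8788716432272, 'fy': 587.8788716432272, 'cx': 324.8218442281385, 'cy': 235.31022571917518, 'xyz': array([ 0.77315947, -0.43146703,  0.90523916]), 'orientation': array([0.27667032, 0.06919004, 0.23963946, 0.92802974])}
gear_unit [(0.95, array([328.3, 249.5]))]
gate_center [(0.93, array([321.8, 248. ]))]
mark_post [(0.79, array([318.4, 170.5]))]
grip_center [(0.88, array([342.5, 220.9]))]
nut [(0.57, array([376.8, 187.5]))]
socket [(0.64, array([306.2, 283. ]))]
top {'fx': 574.326338554931, 'fy': 574.326338554931, 'cx': 326.61113301790783, 'cy': 237.0219592108888, 'xyz': array([0.36948821, 0.00951877, 1.08192799]), 'orientation': array([-0.07324579,  0.04724148,  0.70587378, -0.70295483])}
gear_unit [(0.96, array([328.8, 259.4]))]
gate_center [(0.7, array([276.7, 287.2])), (0.63, array([325.6, 257.6])), (0.4, array([304. , 337.9]))]
mark_post [(0.61, array([280.5, 288.4]))]
grip_center [(0.69, array([326.6, 226.8])), (0.48, array([325.8, 255.3]))]
nut [(0.61, array([328.4, 228.8])), (0.57, array([262.6, 230.5]))]
socket [(0.7, array([391.2, 236. ]))]
{'time': 0.7, 'qpos': array([ 1.00403277e+00,  2.86254794e-01,  1.57666616e+00, -5.03766608e-06,
        1.27860272e+00, -1.49982813e-01]), 'dq': array([-0.00148278, -0.00057736,  0.00072777,  0.00081406, -0.00055909,
        0.00122516]), 'joint_efforts': array([-9.33731462e-04, -4.05813360e+01, -2.92863804e+01, -1.68931188e-04,
        4.13309490e-04,  3.20034026e-06]), 'eef_pos': array([0.27321545, 0.6172331 , 0.25037339]), 'tcp_rot': array([2.06884656e-01, 9.78365340e-01, 3.14545086e-05, 1.43569175e-05]), 'contact_force': array([-0.313861  ,  0.03949677,  0.31163024]), 'wrist_torque': array([ 0.00019105, -0.01646933, -0.02773349]), 'finger_force': 0.0, 'opening': 0.9997070784669349}
```

View pics/scene0.png

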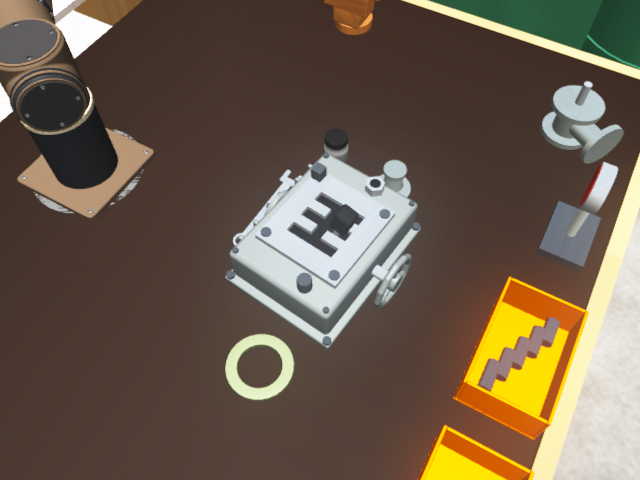

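View pics/top0.png

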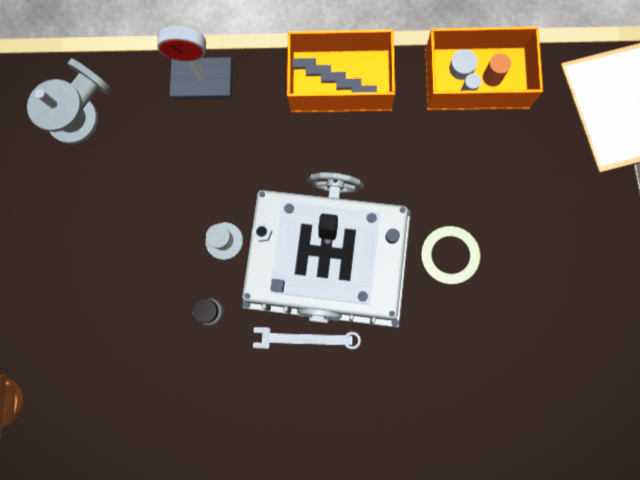

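The post stands on the near-left (-x, +y) corner: top (278,286), scene (318,171). The lever is in the middle slot towards +x: top (328,226), scene (343,219). I'll fit the unit pose from the corner markers in both views.

```bash
cat > h.py <<'E'
from plant import ctrl
import cv2,numpy as np
from scipy.spatial.transform import Rotation as R
from scipy.optimize import least_squares
def proj(P,c):
    k=ctrl.get_calibration(c); q=R.from_quat(k["orientation"]).inv().apply(np.atleast_2d(P)-k["xyz"])
    return np.c_[k["cx"]+k["fx"]*q[:,0]/-q[:,2],k["cy"]-k["fy"]*q[:,1]/-q[:,2]]
def toW(P,u): # unit->world
    P=np.atleast_2d(P).astype(float); return R.from_euler('z',u[2]).apply(P)+[u[0],u[1],0]
def grip(a,b): return np.array([.137*np.sin(a),.137*np.cos(a)*np.sin(b),.02+.137*np.cos(a)*np.cos(b)])
E
python3 - <<'E'
from h import *
pts=np.array([[.068,.072,.114],[.068,-.072,.114],[-.068,-.072,.114],[-.068,.072,.134]])
ob={"top":np.array([[289,208.5],[371,217.5],[362,296.5],[278,285.5]]),"scene":np.array([[384,214],[334,275],[266,232],[319,169]])}
cs=("top","scene")
for cc in (("top",),("scene",),cs):
    f=lambda u:np.concatenate([(proj(toW(pts,u),c)-ob[c]).ravel() for c in cc])
    r=least_squares(f,[.45,0,0]);print(cc,r.x,np.round(r.fun,1))
u=r.x; np.save("u.npy",u)
sil={c:ctrl.silhouettes("grip_center",c) for c in cs}
for c in cs:
    for d in sil[c][:2]:print(c,d["p"],d["pixels"].sum(),np.array(d["xy"])*[640,480])
for a in (.1,.2,.25,.32): print(a,[proj(toW(grip(a,0),u),c).round(1) for c in cs])
def w(l,z):print(l,toW(z,u).round(4))
w("grip32",grip(.32,0))
E
```

```text
('top',) [ 0.51090348  0.04753662 -0.11984914] [-0.4 -0.   0.6  0.   1.  -0.  -1.2  0. ]
('scene',) [ 0.5162817   0.0444975  -0.12683476] [ 1.  -0.   0.   0.6 -0.5 -0.1 -0.5 -0.8]
('top', 'scene') [ 0.51349412  0.04638282 -0.1229747 ] [ 0.5 -1.6  1.3 -1.3  1.5 -1.5 -0.6 -1.7 -0.1 -1.7 -0.8 -1.1 -1.3 -1.4
 -1.6 -2.1]
top 0.89 487 [326.912 225.984]
scene 0.74 567 [341.696 219.696]
0.1 [array([[326. , 238.3]]), array([[332.1, 210.3]])]
0.2 [array([[327. , 230.4]]), array([[339.2, 215.2]])]
0.25 [array([[327.5, 226.6]]), array([[342.6, 217.8]])]
0.32 [array([[328.3, 221.5]]), array([[347.4, 221.7]])]
grip32 [[0.5563 0.0411 0.15  ]]
```

Emit:
{"op": "apply_moves", "data": {
  "series": [
    [0.406,-0.726,0,0,0,0.376],
    [0.406,-0.726,0,0,0,0.376],
    [0.406,-0.726,0,0,0,0.376],
    [0.406,-0.726,0,0,0,0.376],
    [0.406,-0.726,0,0,0,0.376],
    [0.406,-0.726,0,0,0,0.376],
    [0.406,-0.726,0,0,0,0.376],
    [0.406,-0.726,0,0,0,0.376],
    [0.406,-0.726,0,0,0,0.376],
    [0.406,-0.726,0,0,0,0.376],
    [0.406,-0.726,0,0,0,0.376],
    [0.406,-0.726,0,0,0,0.376],
    [0.406,-0.726,0,0,0,0.376],
    [0.406,-0.726,0,0,0,0.376],
    [0.406,-0.726,0,0,0,0.376]
  ],
  "jaw": 0
}}

```text
time: 2.68
eef_pos: [0.5976, 0.0376, 0.2505]
tcp_rot: [0.06, 0.998, 0.0, 0.0]
contact_force: [-0.5, 0.7, 0.1]
opening: 0.004
finger_force: 0.0
```

Emit:
{"op": "apply_moves", "data": {
  "series": [
    [0,0,-0.05,0,0,0],
    [0,0,-0.1,0,0,0],
    [0,0,-0.115,0,0,0],
    [0,0,-0.115,0,0,0]
  ]
}}

```text
time: 3.18
eef_pos: [0.5978, 0.0368, 0.1581]
tcp_rot: [0.06, 0.998, 0.0, -0.001]
contact_force: [-0.1, -0.2, -0.1]
opening: -0.001
finger_force: 0.0
```

```bash
cat >> h.py <<'E'
def rep():
    s=ctrl.get_state();u=np.load("u.npy");Ri=R.from_euler('z',-u[2])
    p=Ri.apply(s["eef_pos"]-[u[0],u[1],0]);print("t",round(s["time"],2),"tcp unit",p.round(4),"F unit",Ri.apply(s["contact_force"]).round(2),"open",round(s["opening"],2))
    return p
def lever(views=("top","scene")):
    u=np.load("u.npy");ob={}
    for c in views:
        ctrl.read_camera(c);d=ctrl.silhouettes("grip_center",c)
        if d: ob[c]=np.array(d[0]["xy"])*[640,480];print(c,round(d[0]["p"],2),d[0]["pixels"].sum(),ob[c].round(1))
    for c in ob:
        r=least_squares(lambda q:(proj(toW(grip(*q),u),c)-ob[c]).ravel(),[0,0]);print(c,"a,b",r.x.round(3))
def pic(c,n,box=None,f=1):
    im=ctrl.read_camera(c)[:,:,::-1]
    if box: im=im[box[1]:box[3],box[0]:box[2]]
    cv2.imwrite(f"pics/{n}.png",cv2.resize(im,None,fx=f,fy=f))
E
python3 - <<'E'
from h import *
rep();print(ctrl.nose_length,ctrl.get_state()["tcp_rot"]);lever();pic("scene","s1",(220,120,460,300),3)
E
```

```text
t 3.17 tcp unit [0.0848 0.0009 0.1581] F unit [-0.05 -0.16 -0.11] open -0.0
0.019 [ 6.04060942e-02  9.98173712e-01  4.52782435e-05 -5.85492939e-04]
scene 0.58 499 [341.7 220.2]
scene a,b [ 0.259 -0.032]
```

View pics/s1.png

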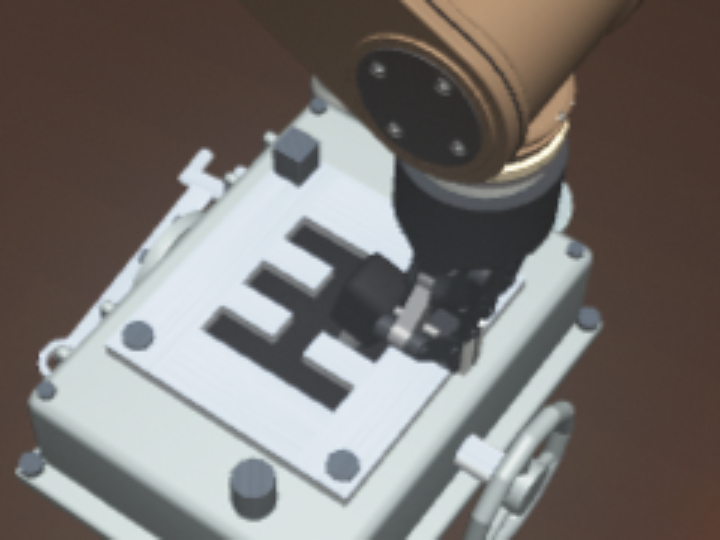

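The closed fingers are on the handle's +x side at handle height (crop 430,310), with the handle at (370,290). I'll push slowly towards -x and stop short of the channel.

Emit:
{"op": "apply_moves", "data": {
  "series": [
    [-0.006,0.0006,0,0,0,0],
    [-0.012,0.0013,0,0,0,0],
    [-0.018,0.002,0,0,0,0],
    [-0.024,0.0027,0,0,0,0],
    [-0.03,0.0033,0,0,0,0],
    [-0.036,0.004,0,0,0,0],
    [-0.042,0.0047,0,0,0,0],
    [-0.048,0.0054,0,0,0,0],
    [-0.054,0.006,0,0,0,0],
    [-0.06,0.0067,0,0,0,0],
    [-0.06,0.0067,0,0,0,0]
  ]
}}

```text
time: 4.8
eef_pos: [0.5492, 0.0419, 0.1579]
tcp_rot: [0.061, 0.998, 0.0, -0.001]
contact_force: [1.7, 0.0, 0.9]
opening: -0.001
finger_force: 0.8
```

```bash
python3 - <<'E'
from h import *
rep();lever();pic("scene","s2",(220,120,460,300),3)
E
```

```text
t 4.8 tcp unit [ 3.590e-02 -1.000e-04  1.579e-01] F unit [1.64 0.25 0.91] open -0.0
scene 0.58 124 [326.1 224.3]
scene a,b [ 0.149 -0.188]
```

View pics/s2.png

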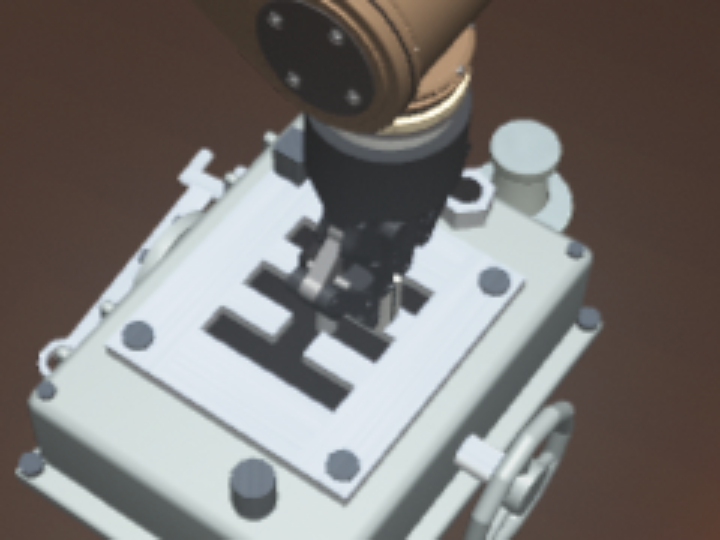

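```bash
python3 - <<'E'
from h import *
u=np.load("u.npy")
for a in (-.05,0,.05,.1,.15):
    d=(grip(a,0)-[0,0,.02])/.137
    print(a,[((proj(toW(d*L+[0,0,.02],u),"scene")-[220,120])*3).round(0).tolist() for L in (.095,.11)])
E
```

```text
-0.05 [[[308.0, 299.0]], [[307.0, 282.0]]]
0 [[[315.0, 303.0]], [[315.0, 287.0]]]
0.05 [[[322.0, 307.0]], [[323.0, 292.0]]]
0.1 [[[329.0, 312.0]], [[332.0, 298.0]]]
0.15 [[[336.0, 317.0]], [[340.0, 303.0]]]
```

Emit:
{"op": "apply_moves", "data": {
  "series": [
    [-0.004,0.0005,0,0,0,0],
    [-0.008,0.001,0,0,0,0],
    [-0.0112,0.0014,0,0,0,0],
    [-0.0112,0.0014,0,0,0,0]
  ]
}}

```text
time: 5.55
eef_pos: [0.5409, 0.0429, 0.1584]
tcp_rot: [0.061, 0.998, -0.0, 0.0]
contact_force: [1.3, 1.2, 1.3]
opening: 0.004
finger_force: 1.0
```

Emit:
{"op": "apply_moves", "data": {
  "series": [
    [0.01,-0.0012,0,0,0,0],
    [0.01,-0.0012,0.07,0,0,0],
    [0.01,-0.0012,0.07,0,0,0],
    [-0.042,-0.07,0.07,0,0,0],
    [-0.042,-0.11,0.07,0,0,0],
    [-0.042,-0.11,0.07,0,0,0]
  ]
}}

```text
time: 6.3
eef_pos: [0.5066, -0.0467, 0.2133]
tcp_rot: [0.062, 0.998, 0.0, -0.001]
contact_force: [-0.6, -0.2, -0.1]
opening: -0.002
finger_force: 0.0
```

```bash
python3 - <<'E'
from h import *
rep();lever();pic("scene","s3",(220,120,460,300),3);pic("top","t3",(240,180,420,320),4)
E
```

```text
t 6.3 tcp unit [ 0.0046 -0.0932  0.2133] F unit [-0.56 -0.3  -0.08] open -0.0
top 0.55 324 [322.9 244.5]
scene 0.83 612 [326.9 209.3]
top a,b [0.02  0.027]
scene a,b [ 0.045 -0.026]
```

View pics/s3.png

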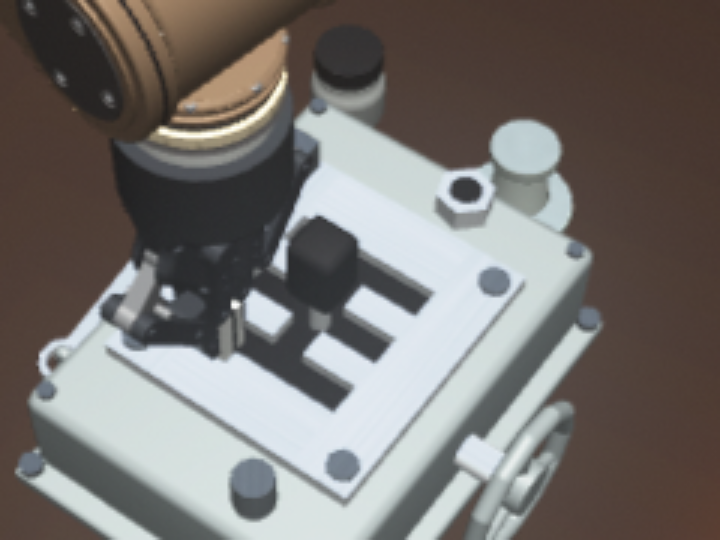

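Handle is back near the channel (crop 322,260; stem 320,318). Lowering on its -y side and pushing towards +y.

Emit:
{"op": "apply_moves", "data": {
  "series": [
    [-0.0006,0.042,0,0,0,0],
    [-0.0006,0.042,0,0,0,0],
    [-0.0006,0.042,-0.069,0,0,0],
    [-0.0006,0.042,-0.069,0,0,0],
    [-0.0006,0.042,-0.069,0,0,0]
  ]
}}

```text
time: 7.22
eef_pos: [0.5076, -0.0117, 0.1602]
tcp_rot: [0.061, 0.998, -0.0, 0.0]
contact_force: [-0.0, -0.1, 0.9]
opening: -0.002
finger_force: 0.0
```

Emit:
{"op": "apply_moves", "data": {
  "series": [
    [0.001,0.008,0,0,0,0],
    [0.002,0.016,0,0,0,0],
    [0.003,0.024,0,0,0,0],
    [0.004,0.032,0,0,0,0],
    [0.005,0.04,0,0,0,0],
    [0.0055,0.044,0,0,0,0],
    [0.006,0.048,0,0,0,0],
    [0.006,0.048,0,0,0,0]
  ]
}}

```text
time: 8.22
eef_pos: [0.5119, 0.0271, 0.1592]
tcp_rot: [0.061, 0.998, 0.0, 0.0]
contact_force: [0.8, -1.4, 1.4]
opening: -0.001
finger_force: 0.9
```

```bash
python3 - <<'E'
from h import *
rep();lever()
E
```

```text
t 8.22 tcp unit [ 0.0008 -0.0194  0.1592] F unit [ 0.97 -1.31  1.35] open -0.0
scene 0.89 309 [334.6 209. ]
scene a,b [0.112 0.032]
```

Emit:
{"op": "apply_moves", "data": {
  "series": [
    [0.0006,0.005,0,0,0,0],
    [0.0012,0.01,0,0,0,0],
    [0.0018,0.015,0,0,0,0],
    [0.0018,0.015,0,0,0,0]
  ]
}}

```text
time: 8.93
eef_pos: [0.5132, 0.0395, 0.159]
tcp_rot: [0.061, 0.998, 0.0, -0.0]
contact_force: [0.9, -1.3, -0.1]
opening: 0.001
finger_force: 0.4
```

```bash
python3 - <<'E'
from h import *
rep();lever();pic("scene","s4",(220,120,460,300),3)
E
```

```text
t 8.93 tcp unit [ 0.0005 -0.0069  0.159 ] F unit [ 1.01 -1.2  -0.1 ] open 0.0
scene 0.92 360 [336.3 205.3]
scene a,b [0.097 0.088]
```

View pics/s4.png

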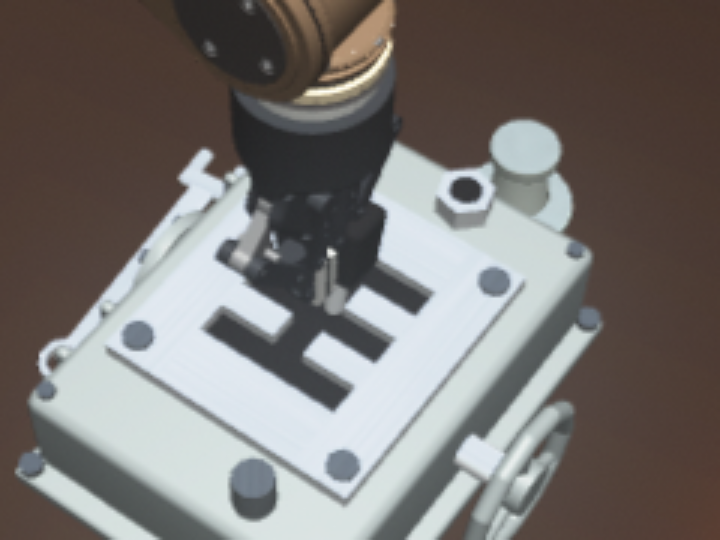

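The handle (crop 365,240) is sliding freely along the channel, with its stem at (337,300). I'll keep going to near the stop.

Emit:
{"op": "apply_moves", "data": {
  "series": [
    [0.0007,0.006,0,0,0,0],
    [0.0015,0.012,0,0,0,0],
    [0.0022,0.018,0,0,0,0],
    [0.003,0.024,0,0,0,0],
    [0.0034,0.028,0,0,0,0],
    [0.0034,0.028,0,0,0,0]
  ]
}}

```text
time: 9.93
eef_pos: [0.5161, 0.0619, 0.1593]
tcp_rot: [0.061, 0.998, 0.0, 0.0]
contact_force: [0.1, -0.3, -0.7]
opening: 0.003
finger_force: 0.0
```

Emit:
{"op": "apply_moves", "data": {
  "series": [
    [0.0003,0.0025,0,0,0,0],
    [0.0003,0.0025,0,0,0,0]
  ]
}}

```text
time: 10.18
eef_pos: [0.5163, 0.0634, 0.1592]
tcp_rot: [0.061, 0.998, 0.0, 0.0]
contact_force: [0.0, -0.5, -0.4]
opening: 0.003
finger_force: 0.4
```

```bash
python3 - <<'E'
from h import *
rep();lever()
E
```

```text
t 10.18 tcp unit [0.0007 0.0172 0.1592] F unit [ 0.09 -0.51 -0.38] open 0.0
scene 0.83 380 [345.7 195.8]
scene a,b [0.091 0.293]
```

Continuing in small steps until the force rises at the stop.

Emit:
{"op": "apply_moves", "data": {
  "series": [
    [0.0003,0.003,0,0,0,0],
    [0.0005,0.0045,0,0,0,0],
    [0.0005,0.0045,0,0,0,0]
  ]
}}

```text
time: 10.75
eef_pos: [0.5166, 0.067, 0.1591]
tcp_rot: [0.061, 0.998, 0.0, -0.0]
contact_force: [0.2, -1.9, -1.2]
opening: 0.004
finger_force: 0.6
```

Emit:
{"op": "apply_moves", "data": {
  "series": [
    [0.0003,0.0025,0,0,0,0],
    [0.0003,0.0025,0,0,0,0]
  ]
}}

```text
time: 11.0
eef_pos: [0.5169, 0.0691, 0.1591]
tcp_rot: [0.061, 0.998, 0.0, 0.0]
contact_force: [0.1, -1.1, -0.1]
opening: -0.001
finger_force: 0.5
```

```bash
python3 - <<'E'
from h import *
rep();lever()
E
```

```text
t 11.0 tcp unit [0.0006 0.0229 0.1591] F unit [ 0.21 -1.08 -0.06] open -0.0
scene 0.59 337 [347.7 196.6]
scene a,b [0.115 0.301]
```

Emit:
{"op": "apply_moves", "data": {
  "series": [
    [0.0003,0.0025,0,0,0,0],
    [0.0003,0.0025,0,0,0,0]
  ]
}}

```text
time: 11.45
eef_pos: [0.5171, 0.071, 0.1591]
tcp_rot: [0.061, 0.998, 0.0, 0.0]
contact_force: [0.1, -2.4, -0.3]
opening: 0.001
finger_force: 0.5
```

Emit:
{"op": "apply_moves", "data": {
  "series": [
    [0.0003,0.0025,0,0,0,0],
    [0.0003,0.0025,0,0,0,0]
  ]
}}

```text
time: 11.7
eef_pos: [0.5173, 0.073, 0.1591]
tcp_rot: [0.061, 0.998, 0.0, 0.0]
contact_force: [0.0, -0.3, 0.1]
opening: -0.003
finger_force: 0.5
```

```bash
python3 - <<'E'
from h import *
rep();lever();pic("scene","s5",(220,120,460,300),3)
E
```

```text
t 11.7 tcp unit [0.0005 0.0269 0.1591] F unit [ 0.06 -0.25  0.1 ] open -0.0
scene 0.72 304 [349.7 195. ]
scene a,b [0.114 0.346]
```

View pics/s5.png

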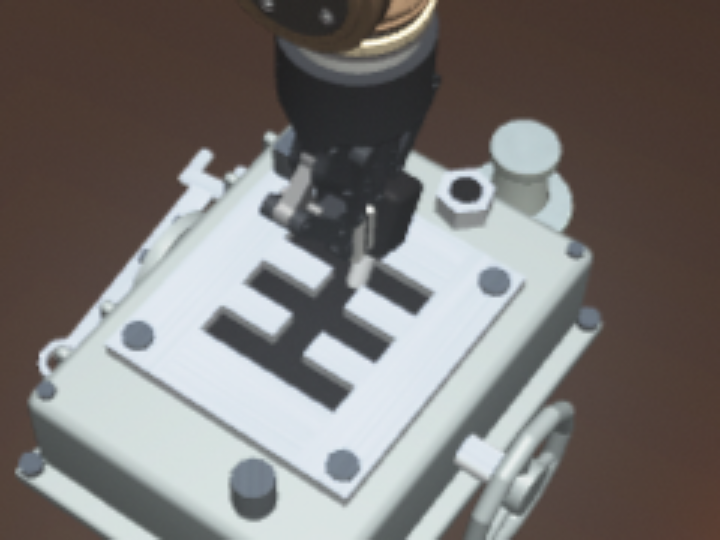

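The handle (crop 400,215) is nearly in line with the +y slots. A few more small steps.

Emit:
{"op": "apply_moves", "data": {
  "series": [
    [0.0003,0.0025,0,0,0,0],
    [0.0003,0.0025,0,0,0,0]
  ]
}}

```text
time: 12.2
eef_pos: [0.5175, 0.0744, 0.159]
tcp_rot: [0.061, 0.998, -0.001, -0.0]
contact_force: [0.1, -3.9, -0.6]
opening: -0.001
finger_force: 1.7
```

Emit:
{"op": "apply_moves", "data": {
  "series": [
    [0.0003,0.0025,0,0,0,0],
    [0.0003,0.0025,0,0,0,0]
  ]
}}

```text
time: 12.45
eef_pos: [0.5175, 0.0757, 0.1587]
tcp_rot: [0.06, 0.998, -0.002, -0.0]
contact_force: [-0.7, -6.4, -1.7]
opening: -0.005
finger_force: 2.8
```

Emit:
{"op": "apply_moves", "data": {
  "series": [
    [0.0003,0.0025,0,0,0,0],
    [0.0003,0.0025,0,0,0,0]
  ]
}}

```text
time: 12.7
eef_pos: [0.5176, 0.0768, 0.1585]
tcp_rot: [0.06, 0.998, -0.003, -0.001]
contact_force: [-0.0, -9.3, -0.7]
opening: 0.003
finger_force: 4.0
```

Emit:
{"op": "apply_moves", "data": {
  "series": [
    [-0.003,-0.025,0,0,0,0],
    [-0.003,-0.025,0.035,0,0,0],
    [-0.003,-0.025,0.07,0,0,0],
    [-0.003,-0.025,0.07,0,0,0],
    [0.07,-0.025,0.07,0,0,0],
    [0.071,0.0134,0.07,0,0,0],
    [0.071,0.0134,0.07,0,0,0],
    [0.071,0.0134,0.07,0,0,0]
  ]
}}

```text
time: 13.7
eef_pos: [0.5742, 0.0897, 0.2142]
tcp_rot: [0.06, 0.998, 0.0, -0.001]
contact_force: [0.7, -0.4, -0.2]
opening: 0.003
finger_force: 0.0
```

```bash
python3 - <<'E'
from h import *
rep();lever();pic("scene","s6",(220,120,460,300),3)
E
```

```text
t 13.7 tcp unit [0.0549 0.0505 0.2142] F unit [ 0.7  -0.3  -0.16] open 0.0
scene 0.64 634 [345.3 192.2]
scene a,b [0.051 0.344]
```

View pics/s6.png

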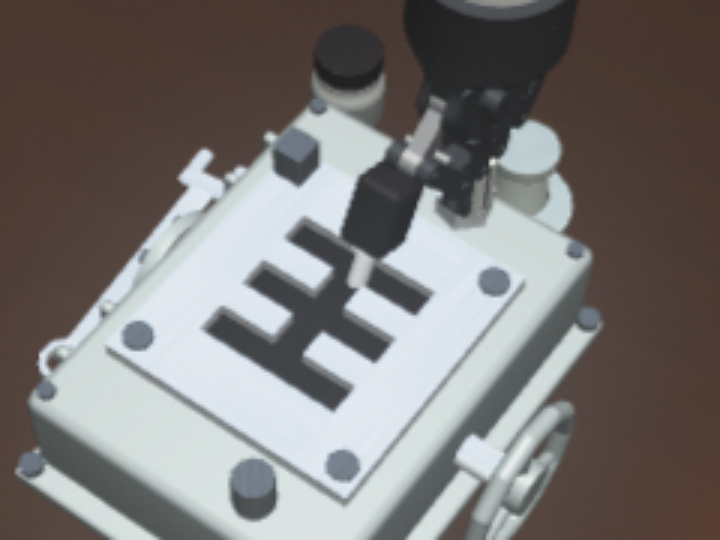

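The lever stands at the +y end of the channel (handle at crop 380,208; stem 360,265). Lowering on its +x side and pushing into the -x slot.

Emit:
{"op": "apply_moves", "data": {
  "series": [
    [0,0,-0.035,0,0,0],
    [0,0,-0.0715,0,0,0],
    [0,0,-0.0715,0,0,0]
  ]
}}

```text
time: 14.32
eef_pos: [0.5729, 0.0893, 0.1553]
tcp_rot: [0.061, 0.998, -0.0, -0.003]
contact_force: [0.7, -0.4, -0.4]
opening: 0.0
finger_force: 0.0
```

Emit:
{"op": "apply_moves", "data": {
  "series": [
    [-0.0065,0.0008,0,0,0,0],
    [-0.013,0.0016,0,0,0,0],
    [-0.0195,0.0024,0,0,0,0],
    [-0.026,0.0032,0,0,0,0],
    [-0.0325,0.004,0,0,0,0],
    [-0.039,0.0048,0,0,0,0],
    [-0.0455,0.0056,0,0,0,0],
    [-0.0455,0.0056,0,0,0,0]
  ]
}}

```text
time: 15.32
eef_pos: [0.5387, 0.0942, 0.1586]
tcp_rot: [0.061, 0.998, 0.0, 0.001]
contact_force: [2.4, 0.3, 2.3]
opening: 0.004
finger_force: 1.0
```

```bash
python3 - <<'E'
from h import *
rep();lever()
E
```

```text
t 15.32 tcp unit [0.0192 0.0505 0.1586] F unit [2.34 0.54 2.27] open 0.0
scene 0.5 216 [336.7 201.1]
scene a,b [0.064 0.142]
```

Force is low (2.3 N) with the handle moving. Going on.

Emit:
{"op": "apply_moves", "data": {
  "series": [
    [-0.005,0.0006,0,0,0,0],
    [-0.01,0.0012,0,0,0,0],
    [-0.01,0.0012,0,0,0,0]
  ]
}}

```text
time: 15.9
eef_pos: [0.5299, 0.095, 0.1578]
tcp_rot: [0.061, 0.998, -0.0, -0.0]
contact_force: [1.5, -0.4, 2.1]
opening: 0.001
finger_force: 0.9
```

Emit:
{"op": "apply_moves", "data": {
  "series": [
    [-0.005,0.0006,0,0,0,0],
    [-0.01,0.0012,0,0,0,0],
    [-0.015,0.0018,0,0,0,0],
    [-0.02,0.0024,0,0,0,0],
    [-0.02,0.0024,0,0,0,0]
  ]
}}

```text
time: 16.52
eef_pos: [0.5136, 0.097, 0.1575]
tcp_rot: [0.061, 0.998, -0.0, -0.001]
contact_force: [0.7, -0.5, 0.0]
opening: 0.008
finger_force: 0.4
```

```bash
python3 - <<'E'
from h import *
rep();pic("scene","s7",(220,120,460,300),3)
E
```

```text
t 16.52 tcp unit [-0.0061  0.0503  0.1575] F unit [ 0.71 -0.39  0.01] open 0.01
```

View pics/s7.png

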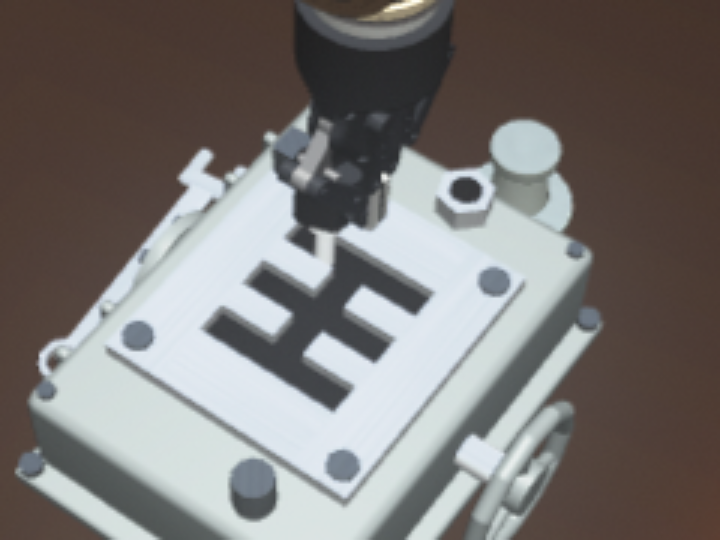

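The stem (crop 325,245) is now inside the -x,+y slot. Small steps to the stop.

Emit:
{"op": "apply_moves", "data": {
  "series": [
    [-0.003,0.0004,0,0,0,0],
    [-0.006,0.0008,0,0,0,0],
    [-0.009,0.0011,0,0,0,0],
    [-0.009,0.0011,0,0,0,0]
  ]
}}

```text
time: 17.08
eef_pos: [0.507, 0.0979, 0.1579]
tcp_rot: [0.061, 0.998, 0.0, -0.0]
contact_force: [2.2, 0.5, -0.7]
opening: -0.002
finger_force: 0.6
```

Emit:
{"op": "apply_moves", "data": {
  "series": [
    [-0.0025,0.0003,0,0,0,0],
    [-0.005,0.0006,0,0,0,0],
    [-0.005,0.0006,0,0,0,0]
  ]
}}

```text
time: 17.45
eef_pos: [0.503, 0.0984, 0.1579]
tcp_rot: [0.061, 0.998, -0.0, -0.0]
contact_force: [1.2, -0.3, -0.9]
opening: -0.004
finger_force: 0.7
```

Emit:
{"op": "apply_moves", "data": {
  "series": [
    [-0.0025,0.0003,0,0,0,0],
    [-0.0025,0.0003,0,0,0,0]
  ]
}}

```text
time: 17.7
eef_pos: [0.5012, 0.0986, 0.158]
tcp_rot: [0.061, 0.998, -0.0, 0.0]
contact_force: [3.0, -0.2, -0.7]
opening: -0.002
finger_force: 0.9
```

Emit:
{"op": "apply_moves", "data": {
  "series": [
    [-0.0025,0.0003,0,0,0,0],
    [-0.0025,0.0003,0,0,0,0]
  ]
}}

```text
time: 17.95
eef_pos: [0.5, 0.0988, 0.1583]
tcp_rot: [0.061, 0.998, 0.0, 0.001]
contact_force: [5.0, -0.7, -0.9]
opening: 0.0
finger_force: 2.1
```

Emit:
{"op": "apply_moves", "data": {
  "series": [
    [-0.0025,0.0003,0,0,0,0],
    [-0.0025,0.0003,0,0,0,0]
  ]
}}

```text
time: 18.2
eef_pos: [0.4988, 0.099, 0.1587]
tcp_rot: [0.061, 0.998, 0.0, 0.003]
contact_force: [7.0, -0.9, -1.9]
opening: -0.0
finger_force: 3.0
```

Emit:
{"op": "apply_moves", "data": {
  "series": [
    [-0.0025,0.0003,0,0,0,0],
    [-0.0025,0.0003,0,0,0,0]
  ]
}}

```text
time: 18.45
eef_pos: [0.4978, 0.0992, 0.1591]
tcp_rot: [0.061, 0.998, 0.0, 0.004]
contact_force: [9.1, -0.1, -3.3]
opening: -0.003
finger_force: 3.9
```

Firm stop at 9 N. Backing off, raising, then checking.

Emit:
{"op": "apply_moves", "data": {
  "series": [
    [0.03,-0.0037,0,0,0,0],
    [0.05,-0.006,0,0,0,0],
    [0.05,-0.006,0.06,0,0,0],
    [0.05,-0.006,0.12,0,0,0],
    [0.15,-0.08,0.12,0,0,0],
    [0.15,-0.15,0.12,0,0,0],
    [0.15,-0.2,0.12,0,0,0],
    [0.15,-0.2,0.12,0,0,0],
    [0.15,-0.2,0.12,0,0,0]
  ]
}}

```text
time: 19.58
eef_pos: [0.6146, -0.0604, 0.2532]
tcp_rot: [0.061, 0.998, 0.001, -0.001]
contact_force: [0.2, 1.6, -0.0]
opening: -0.001
finger_force: 0.0
```

```bash
python3 - <<'E'
from h import *
rep();lever();u=np.load("u.npy");print([proj(toW(grip(-.32,.4),u),c).round(1) for c in ("top","scene")])
a=ctrl.read_camera("scene")[120:300,220:460,::-1];b=ctrl.read_camera("top")[170:350,220:460,::-1]
cv2.imwrite("pics/f.png",cv2.resize(np.hstack([a,b]),None,fx=1.66,fy=1.66,interpolation=cv2.INTER_CUBIC))
E
```

```text
t 19.57 tcp unit [ 0.1135 -0.0936  0.2532] F unit [-0.01  1.57 -0.04] open -0.0
top 0.91 511 [290.7 272.2]
scene 0.63 331 [318.5 191.4]
top a,b [-0.347  0.417]
scene a,b [-0.199  0.146]
[array([[291.8, 270.1]]), array([[321.9, 179.6]])]
```

View pics/f.png

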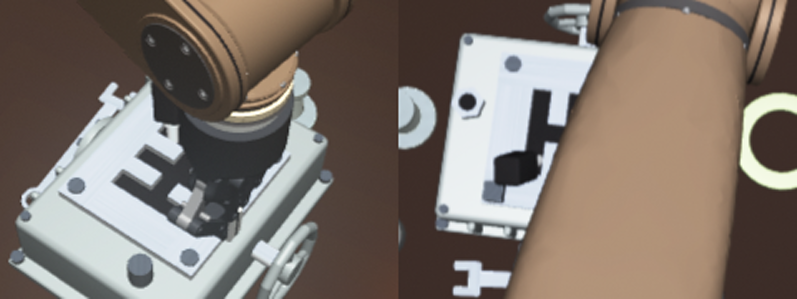

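The top view shows the handle beside the square post (crop 518,168). The measured lever position is (-0.35, 0.42) against stops of (-0.32, 0.40), so it is fully home, and the tool is clear.

```bash
python3 -c "
from plant import ctrl
print(ctrl.sign_off())"
```

```text
the job is handed in; nothing more can be done
None
```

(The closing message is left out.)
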